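# Test and release the stop button of the rover test stand

## Robot

A 6-joint arm with a two-finger parallel gripper is mounted at the origin on the work surface. World frame = base frame: x ahead of the robot, y to its left, z up, the work surface at z = 0. Lengths are in m, angles in rad, forces in N, time in s.
With the tool pointing down it reaches from about 0.35 to 0.725 m from the base axis. Payload 6 kg.
Tool frame: the origin (TCP) lies midway between the tips of the shut fingers; the grasp point (between the pads) lies hold_point_z behind it (hold_point_z is the distance from the TCP to the grasp point, in m); z points along the fingers, y is the direction in which the jaws open and shut (so a half turn about z gives the same grasp; the last joint's range is limited). The gripper opens to 85 mm and grips with 20 to 120 N. Pads are 22 mm wide; open, the fingers measure 114 mm over their backs; the gripper's body (76 mm by 85 mm) begins 54 mm behind the grasp point. The pads swing forward as they close: fully open they stand 13 mm farther back than shut.
Start: joints at [1.49, 0.04, 0.085, 0, -1.615, -0.334], TCP at [0.242, 0.549, 0.231] pointing down, gripper open.
Joint ranges: [-2.56, 2.56], [-1.29, 2.01], [-1.08, 1.49], [-3.29, 1.98], [-2.81, -0.18], [-2.99, 2.99]. Speed limits (rad/s): [2.57, 2.57, 3.01, 3.14, 3.14, 3.14].

## Interface

Orientations are given as a unit quaternion [w, x, y, z].
In Python, from rig import * gives the robot as it stands.
- The arm moves only by the shell command python3 -m crank 'ROWS' [FORCE]. ROWS is a JSON object of lists of equal length, an entry for each row: "delta_pos": the shift along the tool's x, y, z in cm, a list of three; "turn": the turn about the tool's z in degrees; "fingers": the finger opening in cm, from 0 to 8.54. A call has 1 to 20 rows; each row is the pose to reach, as a shift and turn from the pose commanded when the call began, along the tool's axes at that moment; what a row does not reach only later rows make up. A row lasts 1/8 s, in which the tool goes at most 62.5 mm and 10.7 degrees, less where a joint would pass 70% of its speed; a pose out of reach is approached as far as the arm can. A call with a gripper value outside its range is refused whole. The fingers move at their own pace and stop on an object; FORCE is the grip in N (left out, the last holds). Time passes only in rows, so rows that repeat a pose let the fingers close. It gives the time, the measured TCP pose, the force and the opening at its end, in the units of the state.
- observe(): the state, without advancing time (a new reading comes with each control period).
- camera(name): name is "side" or "top" or "wrist"; returns the picture (480x640x3 uint8, red, green, blue); there is no depth.
- calibration(name): a dict with "intrinsics" (3x3 intrinsics, pixels), "extrinsics" (4x4, takes a point from camera to world coordinates). Camera axes: x right, y up, looking along -z (the intrinsics and any distortion apply to the point x, -y, -z); pixel columns grow to the right and rows downward; lengths in m; the calibration is good to about 2 mm. A picture is of the moment at which its call begins: read the wrist's pose just before it. calibration takes no time and is no camera call; for the wrist camera it gives the pose at the moment of the call.
- finish_job(): hands the job in, once; it reports no verdict.
The state is a dict: "t": time; "joints": joint angles; "qvel": joint speeds; "joint_torque": joint torques, N m; "ee_pos": TCP position; "tool_rot": TCP orientation; "force": force on the tool from outside, world axes, zero at the start; "moment": the same for the moment, N m; "grip_width": opening from 0.0 (shut) to 1.0 (fully open).
Only numpy, scipy, OpenCV 4.12 (cv2) and the standard library are available. Lean on these libraries where they do the work, as an engineer would, in place of code of your own. Each camera call takes 0.05 s, during which the arm holds its last target.

## Task

Check the emergency stop of the rover's test stand, working with your fingertips only: press the large lobed mushroom button in until it latches and let go, so that it stays in by itself; then push one of its lobes round clockwise from the side, without taking the mushroom between the fingers, until it springs back out. Then re-arm the stand by pressing the open reset button (the one without a collar) on the two-button box fully in and letting it come back. Do not press the start button inside its guard collar, and leave everything lying on the table where it is.

Things in the scene. Friction and masses are not known exactly. Their poses are not given: they have to be found in the camera images.
- stop_station: grey box, 102 x 102 mm and 70 mm high, fixed to the table, with only the mushroom stop on its lid. Origin: centre of its underside; z up, the mushroom's axis is the z axis. Position and turn differ each time (left or right of the button box). A black collar (48 mm diameter) rises to 82 mm above the table round the mushroom's neck.
- stop_top (a point): centre of the mushroom's top, on its axis, 122 mm above the table when out; moves and turns with the head. Head from above: round domed core 45 mm across, three round lobes (24 mm diameter, centred 20 mm from the axis, 64 mm overall), open gaps between. Its x axis points along a gap; other gaps at +-120 deg, lobes at 60, 180, 300 deg. Lobes reach from 7 to 24 mm below this point.
- stop_plunger (a joint): how far the mushroom is pressed in, m: 0 out, end stop at 0.0105. A spring pushes it out (4 N when out, 8 N when in). Pressed right home, past 0.009 (8 to 12 N), it latches; let go, it rises a little and stays in at about 0.008.
- stop_head (a joint): how far the head is turned clockwise seen from above, rad: 0 at rest, end stop at 0.95; a weak spring turns it back (0.03 to 0.08 Nm; 2 to 5 N at a lobe). Turned 0.3 to 0.5 while latched, the latch lets go and the mushroom springs out by itself; then the head turns back to 0 when it is let go.
- button_box: grey box, 80 mm (its x) by 152 mm (its y) and 62 mm high, fixed to the table, with two round grey push buttons on its lid, 76 mm apart along its y axis: reset at +y, start at -y. Origin: centre of its underside, z up. Position and turn differ each time.
- reset_top (a point): centre of the top of the reset button, 84 mm above the table when out: cap 28 mm diameter standing 10 mm proud of a black bezel of 44 mm diameter, no collar
- reset (a joint): how far the reset button is pressed, m: 0 out, 0.006 fully in; its spring needs 6 N fully in and brings it back
- start_top (a point): centre of the top of the start button, the same cap and bezel but standing inside a black guard collar (45 mm outside, 33 mm inside diameter) that rises 8 mm above the cap
- start (a joint): how far the start button is pressed, m: 0 out, 0.006 fully in; not to be pressed
- spool: bystander, loose: filament spool lying flat, 160 mm diameter, 55 mm high, black flanges with red filament; origin at the centre of its underside
- tape: bystander, loose: roll of black tape lying flat, 62 mm diameter, 19 mm high; origin at the centre of its underside
- screwdriver: bystander, loose: screwdriver with a red handle lying flat, 170 mm long; origin at the centre of its underside
- gearmotor: bystander, loose: small grey and steel gearmotor lying flat, about 70 x 25 x 26 mm; origin at the centre of its underside
- bottle: bystander, loose: white plastic bottle standing, 60 mm diameter, 150 mm high; origin at the centre of its underside
- battery: bystander, loose: blue battery pack lying flat, 104 x 34 x 26 mm; origin at the centre of its underside
- gear: bystander, loose: white printed gear lying flat, 56 mm diameter, 12 mm high; origin at the centre of its underside

How it is judged:
By the outcome, as a careful person would: the job done as asked, in the order asked, and still so for the second after the job is handed in, with the robot touching nothing.
It also fails if it takes over 61 s, if anything falls off the work surface, if the arm or the gripper's body presses on something with over 40 N, if the wrist force passes 120 N, or if a joint passes its speed limit or range.

## Working session

There is one attempt and no reset: what is moved stays moved. The work goes in short steps, Python scripts to look and compute and a shell command to move; the robot and the scene stay as the last step left them, time stands still between calls to the robot, and variables do not carry over. Pictures are saved under pics/ and viewed, and the job is handed in when it is done.

```bash
mkdir -p pics; ls
python3 - <<'E'
from rig import *
import cv2
s=observe(); print(s)
for n in ("top","side","wrist"):
    c=calibration(n); print(n,c)
    cv2.imwrite(f"pics/{n}0.png",camera(n)[:,:,::-1])
E
```

```text
pics
{'t': 0.0, 'joints': array([ 1.48972458e+00,  4.07997724e-02,  8.37848621e-02, -4.66846719e-04,
       -1.61552131e+00, -3.33727886e-01]), 'qvel': array([-4.64453339e-04,  1.30249104e-04,  1.18494495e-04,  3.79291398e-04,
        1.44356444e-04,  1.40399317e-05]), 'joint_torque': array([ 7.84517597e-04, -3.68199492e+01,  3.47403145e+01,  6.93196580e+00,
       -5.44515759e-03,  2.58108611e-05]), 'ee_pos': array([0.24157851, 0.54884144, 0.2302708 ]), 'tool_rot': array([ 8.92397342e-04,  9.78571352e-01, -2.05906040e-01, -1.21733774e-04]), 'force': array([ 0.70165016, -0.69192106,  0.72671103]), 'moment': array([ 0.05981985, -0.00151595,  0.0425308 ]), 'grip_width': 0.9978938388705088}
top {'intrinsics': array([[485.8820964 ,   0.        , 322.74528018],
       [  0.        , 485.8820964 , 238.65443434],
       [  0.        ,   0.        ,   1.        ]]), 'extrinsics': array([[-0.00558789,  0.98401055, -0.17802252,  0.33549651],
       [-0.99996261, -0.00667347, -0.00549982, -0.01415105],
       [-0.00659991,  0.17798513,  0.98401104,  1.34922762],
       [ 0.        ,  0.        
[... 297 characters left out ...]
381,  0.38103039, -0.5584991 , -0.60414384],
       [-0.02113753,  0.81267893,  0.58232823,  0.72694913],
       [ 0.        ,  0.        ,  0.        ,  1.        ]])}
wrist {'intrinsics': array([[357.71554177,   0.        , 317.70198121],
       [  0.        , 357.71554177, 232.26124653],
       [  0.        ,   0.        ,   1.        ]]), 'extrinsics': array([[-4.02609674e-01,  8.70229069e-01,  2.83913399e-01,
         3.15153739e-01],
       [-9.15371627e-01, -3.82918458e-01, -1.24371373e-01,
         5.16822237e-01],
       [ 4.84096784e-04, -3.09959388e-01,  9.50749675e-01,
         3.73056456e-01],
       [ 0.00000000e+00,  0.00000000e+00,  0.00000000e+00,
         1.00000000e+00]])}
```

View pics/top0.png

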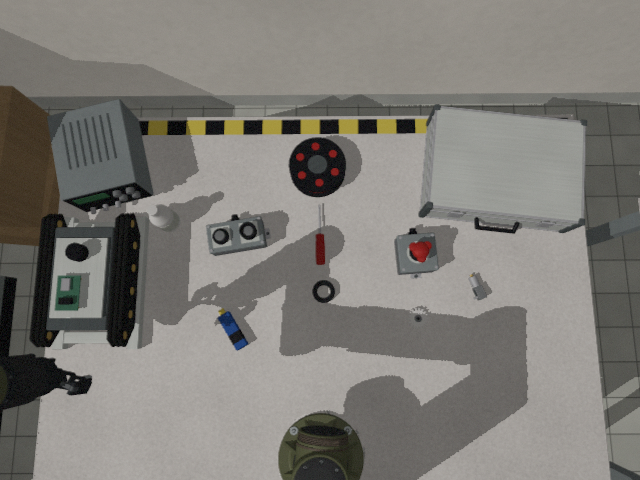

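View pics/side0.png

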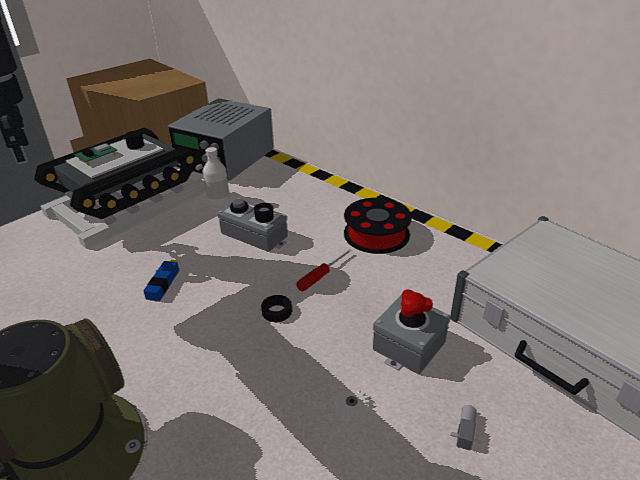

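View pics/wrist0.png

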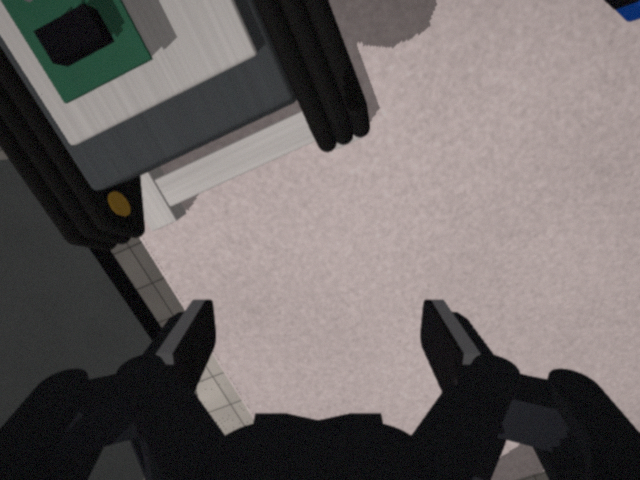

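The stop station is on the right at top-camera (417,253). The button box is at (237,235), with two buttons at (222,236) and (248,231). I'll zoom in on both.

Run:
```python
import cv2,numpy as np
t=cv2.imread("pics/top0.png"); s=cv2.imread("pics/side0.png")
R=lambda im,x,y,w,h:cv2.resize(im[y:y+h,x:x+w],(400,300),interpolation=cv2.INTER_CUBIC)
a=np.vstack([np.hstack([R(t,197,205,80,60),R(t,377,220,80,60)]),np.hstack([R(s,213,190,80,60),R(s,360,280,100,75)])])
cv2.imwrite("pics/zoom.png",a)
```

```text
(no output)
```

View pics/zoom.png

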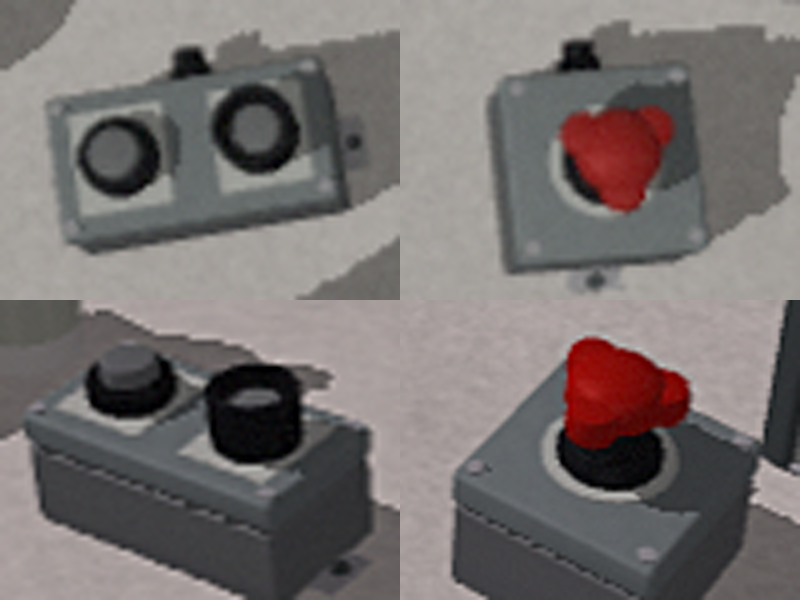

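Left button (top-camera 220,235) is the open reset; the right one is inside the tall collar, so it is start. Next I measure the mushroom and the buttons by casting rays.

```bash
cat > h.py <<'E'
import numpy as np, cv2
def ray(c,u,v,z):
    K=c["intrinsics"];E=c["extrinsics"]
    d=E[:3,:3]@np.array([(u-K[0,2])/K[0,0],-(v-K[1,2])/K[1,1],-1.]); o=E[:3,3]
    return o+d*(z-o[2])/d[2]
def red(im): # rgb
    r,g,b=[im[:,:,i].astype(int) for i in range(3)]
    return ((r>90)&(g<70)&(b<70)&(r>2*g)).astype(np.uint8)
E
python3 - <<'E'
from rig import *
from h import *
t=cv2.imread("pics/top0.png")[:,:,::-1]; c=calibration("top")
m=red(t); m[:, :390]=0; m[:,445:]=0; m[:220]=0;m[275:]=0
n,l,st,ce=cv2.connectedComponentsWithStats(m); print(st,ce)
i=1+np.argmax(st[1:,4]); 
(u,v),r=cv2.minEnclosingCircle(np.argwhere(l==i)[:,::-1].astype(np.float32).copy());print(u,v,r)
P=ray(c,u,v,.108);print("stop",P)
ys,xs=np.nonzero(l==i); Q=np.array([ray(c,x,y,.1065) for x,y in zip(xs,ys)])-P
th=np.degrees(np.arctan2(Q[:,1],Q[:,0]));rr=np.hypot(Q[:,0],Q[:,1])
for a in range(-180,180,15):
    k=(th>=a)&(th<a+15);print(a+7,round(rr[k].max()*1e3,1),end="; ")
print()
print("reset",ray(c,220,235.4,.084),"start",ray(c,247.6,230.6,.084))
cs=calibration("side")
print("side reset",ray(cs,239,207,.084),"mush",ray(cs,415,303,.115))
E
```

```text
[[     0      0    640    480 306895]
 [   409    241     23     21    305]] [[319.39986315 239.48978967]
 [420.25901639 249.77377049]]
420.5 249.44117736816406 11.826189041137695
stop [ 0.53003597 -0.25948158  0.108     ]
-173 30.4; -158 28.5; -143 20.3; -128 20.3; -113 19.0; -98 19.9; -83 25.9; -68 31.5; -53 30.7; -38 30.4; -23 18.6; -8 20.4; 7 20.0; 22 20.5; 37 23.4; 52 29.3; 67 30.1; 82 30.0; 97 24.3; 112 22.8; 127 22.7; 142 22.9; 157 26.5; 172 30.2; 
reset [0.57501906 0.26548231 0.084     ] start [0.58749714 0.19246105 0.084     ]
side reset [0.55844523 0.24103654 0.084     ] mush [ 0.52167592 -0.26835166  0.115     ]
```

Run:
```python
from rig import *
from h import *
c=calibration("top");cs=calibration("side")
# case corners: triangulate near-left top corner: top img (425,205)? side img (462,272)
def tri(u,v,u2,v2):
    A=[];b=[]
    for cc,uu,vv in((c,u,v),(cs,u2,v2)):
        o=cc["extrinsics"][:3,3];d=ray(cc,uu,vv,0)-o;d/=np.linalg.norm(d);M=np.eye(3)-np.outer(d,d);A.append(M);b.append(M@o)
    x=np.linalg.lstsq(np.vstack(A),np.hstack(b),rcond=None)[0];return x
print(tri(426,204,462,272),tri(438,108,543,220))
# reset and mushroom cross-check
print("reset",tri(220,235.4,239,203)); print("core top",tri(420.7,249.0,416,300))
print("bottle",ray(c,163,217,.1))
print("hold",[k for k in globals() if 'hold' in k], globals().get('hold_point_z'))
```

```text
[ 0.65240611 -0.28107407  0.10911747] [ 0.91876603 -0.32279075  0.10991992]
reset [0.57758693 0.26664848 0.07556866]
core top [ 0.53234928 -0.26129175  0.10985754]
bottle [0.62245366 0.41422258 0.1       ]
hold ['hold_point_z'] 0.0187
```

```bash
python3 -m crank '{"delta_pos":[[10,12,0],[54.4,64.4,0],[54.4,64.4,0],[54.4,64.4,0],[54.4,64.4,0],[54.4,64.4,0],[54.4,64.4,0],[54.4,64.4,0],[54.4,64.4,0],[54.4,64.4,0],[54.4,64.4,0],[54.4,64.4,0],[54.4,64.4,0],[54.4,64.4,0],[54.4,64.4,0],[54.4,64.4,0],[54.4,64.4,0]],"turn":[0,0,-10,-20,-28.8,-28.8,-28.8,-28.8,-28.8,-28.8,-28.8,-28.8,-28.8,-28.8,-28.8,-28.8,-28.8],"fingers":[0,0,0,0,0,0,0,0,0,0,0,0,0,0,0,0,0]}' 40
python3 - <<'E'
from rig import *
from h import *
s=observe();c=calibration("wrist");im=camera("wrist");cv2.imwrite("pics/w1.png",im[:,:,::-1]);np.save("w1.npy",c["extrinsics"])
print(s["t"],s["ee_pos"],s["tool_rot"],s["joints"],s["force"])
E
```

```text
t: 2.28
ee_pos: [0.4802, -0.2586, 0.2317]
tool_rot: [0.0, 0.999, 0.045, 0.0]
force: [0.7, -0.0, -0.0]
grip_width: -0.004
2.275 [ 0.48016997 -0.25864404  0.23172347] [8.09606527e-05 9.99005000e-01 4.45965927e-02 3.82556103e-04] [-1.25492463e-01 -1.05835758e-01 -5.69315168e-02  3.00973714e-05
 -1.61891909e+00  1.78551303e+00] [ 0.6920167  -0.0053563  -0.00373584]
```

View pics/w1.png

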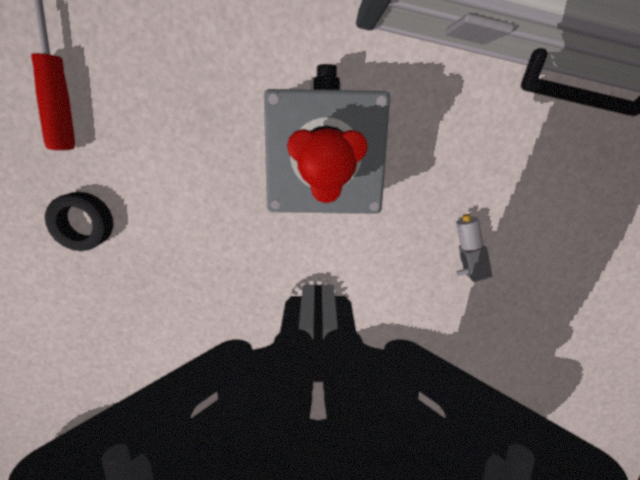

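The wrist view shows the mushroom at about (326,160), with one lobe toward the robot (326,192) and the other two at (302,147) and (354,146). The gear is under the fingers. I'll refine the measurements from this view.

Run:
```python
from rig import *
from h import *
im=cv2.imread("pics/w1.png")[:,:,::-1]; c=calibration("wrist"); c["extrinsics"]=np.load("w1.npy")
m=red(im); m[:,:200]=0
n,l,st,ce=cv2.connectedComponentsWithStats(m); i=1+np.argmax(st[1:,4]);print(st[i])
(u,v),r=cv2.minEnclosingCircle(np.argwhere(l==i)[:,::-1].astype(np.float32).copy());P=ray(c,u,v,.1065);print(u,v,r,P)
ys,xs=np.nonzero(l==i)
for z in (.1065,):
  Q=np.array([ray(c,x,y,z) for x,y in zip(xs,ys)])-P
  th=np.degrees(np.arctan2(Q[:,1],Q[:,0]));rr=np.hypot(Q[:,0],Q[:,1])
  for a in range(-180,180,10):
    k=(th>=a)&(th<a+10);print(a+5,round(rr[k].max()*1e3,1),end="; ")
  far=rr>27
  for a in(65,-55,-175):
    d=(th-a+180)%360-180; k=far&(abs(d)<50); print("\nlobe",a+d[k].mean(),a+d[k].min(),a+d[k].max(), rr[k].max())
# lid corners screws
for p in ((274,100),(381,100),(275,205),(375,206)): print(ray(c,*p,.07))
# fit dark collar? lid outline corners
for p in ((265,91),(390,92),(267,212),(384,212)): print(ray(c,*p,.07))
print(observe()["ee_pos"])
```

```text
[ 287  130   80   73 3836]
326.45257568359375 158.80172729492188 43.336124420166016 [ 0.53062594 -0.2606743   0.1065    ]
-175 32.7; -165 32.2; -155 29.9; -145 25.2; -135 22.4; -125 22.3; -115 22.2; -105 21.1; -95 22.0; -85 27.0; -75 29.8; -65 31.1; -55 31.3; -45 30.5; -35 27.9; -25 23.2; -15 19.8; -5 19.9; 5 20.5; 15 20.3; 25 21.2; 35 23.9; 45 28.1; 55 30.7; 65 31.4; 75 30.8; 85 29.1; 95 25.5; 105 21.7; 115 22.2; 125 22.0; 135 22.5; 145 22.2; 155 26.0; 165 30.7; 175 32.3; <stdin>:15: RuntimeWarning: Mean of empty slice.
  ret = ret.dtype.type(ret / rcount)
Traceback (most recent call last):
ValueError: zero-size array to reduction operation minimum which has no identity
```

```bash
python3 -m crank '{"delta_pos":[[2.5,0.3,0],[4.99,0.62,0],[4.99,0.62,5],[4.99,0.62,8.5],[4.99,0.62,10.2],[4.99,0.62,10.7],[4.99,0.62,11.1],[4.99,0.62,11.5],[4.99,0.62,11.7],[4.99,0.62,11.8],[4.99,0.62,11.8]],"turn":[0,0,0,0,0,0,0,0,0,0,0],"fingers":[0,0,0,0,0,0,0,0,0,0,0]}'
python3 - <<'E'
from rig import *
s=observe();print(s["ee_pos"],s["force"],s["moment"])
E
```

```text
t: 3.7
ee_pos: [0.5312, -0.2616, 0.1164]
tool_rot: [0.001, 0.999, 0.044, 0.002]
force: [-1.9, 2.6, 6.7]
grip_width: 0.001
[ 0.5312034  -0.2616078   0.11643063] [-1.86002969  2.59385754  6.67995919] [0.89861233 0.90433008 0.01618171]
```

The arm is compliant, about 2.5 N/mm, so I'll press on in steps.

```bash
python3 -m crank '{"delta_pos":[[0,0,0.2],[0,0,0.4],[0,0,0.6],[0,0,0.8],[0,0,0.8],[0,0,0.8]],"turn":[0,0,0,0,0,0],"fingers":[0,0,0,0,0,0]}'
python3 - <<'E'
from rig import *
s=observe();print(s["ee_pos"],s["force"],s["moment"])
E
```

```text
t: 4.45
ee_pos: [0.5314, -0.2618, 0.1114]
tool_rot: [0.001, 0.999, 0.044, 0.002]
force: [-7.6, 7.2, 18.1]
grip_width: -0.003
[ 0.53144099 -0.26182836  0.11138673] [-7.64781358  7.18204634 18.12249238] [2.38223495e+00 2.74482170e+00 2.28032931e-03]
```

```bash
python3 -m crank '{"delta_pos":[[0,0,-0.4],[0,0,-1],[0,0,-2.5],[0,0,-5],[-3,0,-8],[-5,0,-10],[-6.5,0,-11],[-6.5,0,-11],[-6.5,0,-11]],"turn":[0,0,0,0,0,0,0,0,0],"fingers":[0,0,0,0,0,0,0,0,0]}'
python3 - <<'E'
from rig import *
from h import *
s=observe();c=calibration("wrist");im=camera("wrist");cv2.imwrite("pics/w2.png",im[:,:,::-1]);np.save("w2.npy",c["extrinsics"])
sd=camera("side");o=cv2.imread("pics/side0.png")
R=lambda a:cv2.resize(a[270:390,350:450],(400,480),interpolation=cv2.INTER_CUBIC)
cv2.imwrite("pics/s2.png",np.hstack([R(o),R(sd[:,:,::-1])]))
print(s["ee_pos"],s["tool_rot"],s["force"])
m=red(im); m[:,:200]=0
n,l,st,ce=cv2.connectedComponentsWithStats(m); i=1+np.argmax(st[1:,4]);print(st[i])
(u,v),r=cv2.minEnclosingCircle(np.argwhere(l==i)[:,::-1].astype(np.float32).copy());P=ray(c,u,v,.0985);print(u,v,r,P)
ys,xs=np.nonzero(l==i)
Q=np.array([ray(c,x,y,.0985) for x,y in zip(xs,ys)])-P
th=np.degrees(np.arctan2(Q[:,1],Q[:,0]));rr=np.hypot(Q[:,0],Q[:,1])
for a in(65,-55,-175):
    d=(th-a+180)%360-180; k=(rr>.028)&(abs(d)<50); print("lobe",a+d[k].min(),a+d[k].max(), rr[k].max())
E
```

```text
t: 5.58
ee_pos: [0.4657, -0.2668, 0.2143]
tool_rot: [-0.0, 0.999, 0.044, -0.001]
force: [0.7, 0.2, -0.3]
grip_width: 0.004
[ 0.46567255 -0.26678419  0.21429873] [-3.23347874e-04  9.99034213e-01  4.39335185e-02 -6.19379395e-04] [ 0.71155433  0.16822679 -0.28398859]
[ 275  107   85   78 4307]
317.0 137.97100830078125 46.12675094604492 [ 0.53065902 -0.26048774  0.0985    ]
lobe 49.07520953424512 85.48343280251149 0.03140595792324557
lobe -78.07057311572413 -39.92411391838493 0.03141411275746486
lobe -197.66355256745487 -155.53073377640186 0.03251878288940227
```

View pics/s2.png

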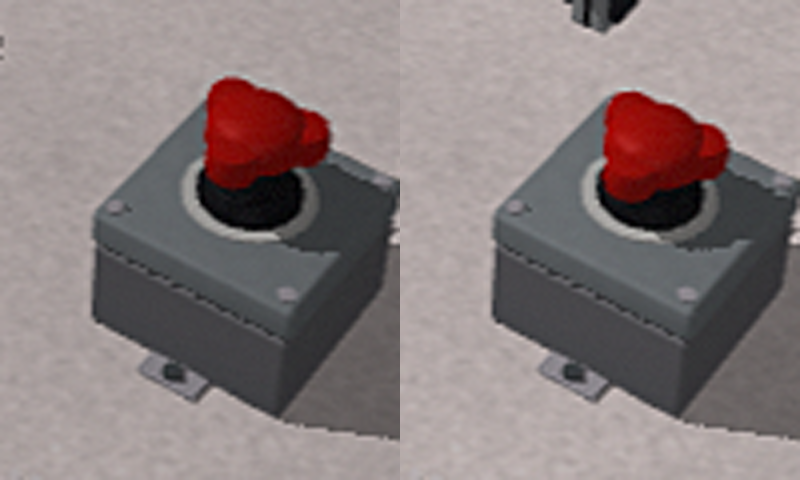

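View pics/w2.png

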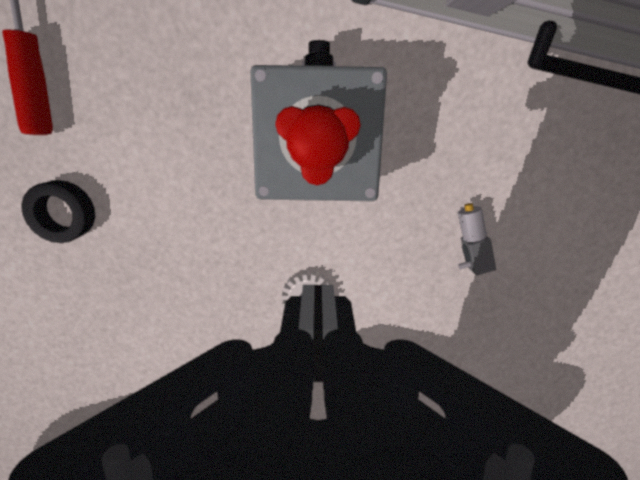

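The mushroom stays in: it sits lower in the side view, with lobes at about 64°, -56° and 184°. I'll go beside the robot-side lobe with the tip at lobe height and push along tool -y.

```bash
python3 -m crank '{"delta_pos":[[1.5,2,0],[2.86,3.3,0],[2.86,3.3,4],[2.86,3.3,8],[2.86,3.3,11],[2.86,3.3,12],[2.86,3.3,12],[2.86,3.3,12]],"turn":[0,0,0,0,0,0,0,0],"fingers":[0,0,0,0,0,0,0,0]}'
python3 - <<'E'
from rig import *
from h import *
s=observe();print(s["ee_pos"],s["tool_rot"],s["force"],s["joints"])
im=camera("wrist");cv2.imwrite("pics/w3.png",im[:,:,::-1])
E
```

```text
t: 6.68
ee_pos: [0.4978, -0.2977, 0.097]
tool_rot: [0.001, 0.999, 0.044, 0.001]
force: [-1.4, -0.2, 0.2]
grip_width: -0.0
[ 0.49784162 -0.29774674  0.09701389] [6.31164528e-04 9.99029841e-01 4.40217365e-02 1.03241177e-03] [-1.40790415 -0.20602205  0.1506902 ] [-1.92950791e-01  1.14389028e-02 -1.89598603e-01  7.57892489e-04
 -1.36745540e+00  1.85166692e+00]
```

View pics/w3.png

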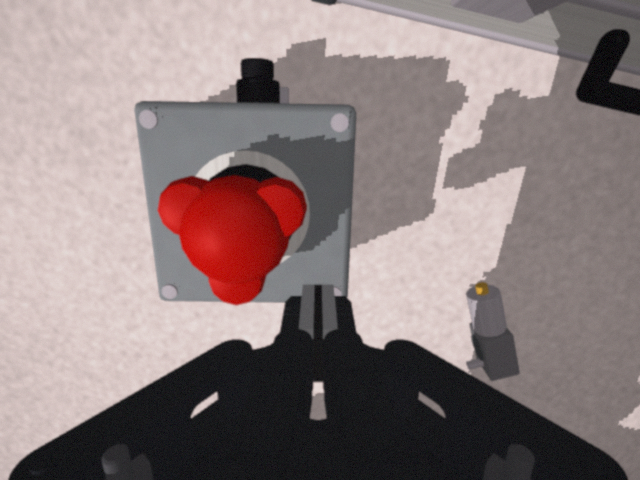

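The finger is beside the lower lobe (237,290), clear on its clockwise-push side. Pushing now.

```bash
python3 -m crank '{"delta_pos":[[0,0,0.3],[0,-0.4,0.3],[0,-0.8,0.3],[0,-1.2,0.3],[0,-1.5,0.3],[0,-1.8,0.3],[0,-2.0,0.3],[0,-2.0,0.3]],"turn":[0,0,0,0,0,0,0,0],"fingers":[0,0,0,0,0,0,0,0]}'
python3 - <<'E'
from rig import *
from h import *
s=observe();print(s["ee_pos"],s["force"],s["moment"])
im=camera("wrist");cv2.imwrite("pics/w4.png",im[:,:,::-1])
E
```

```text
t: 7.72
ee_pos: [0.4948, -0.2776, 0.0924]
tool_rot: [0.0, 0.999, 0.044, -0.0]
force: [-3.0, -2.4, 1.1]
grip_width: -0.0
[ 0.49481033 -0.27755442  0.0923521 ] [-3.00130427 -2.35894388  1.07370837] [-0.67208336  1.20399277  0.01866696]
```

View pics/w4.png

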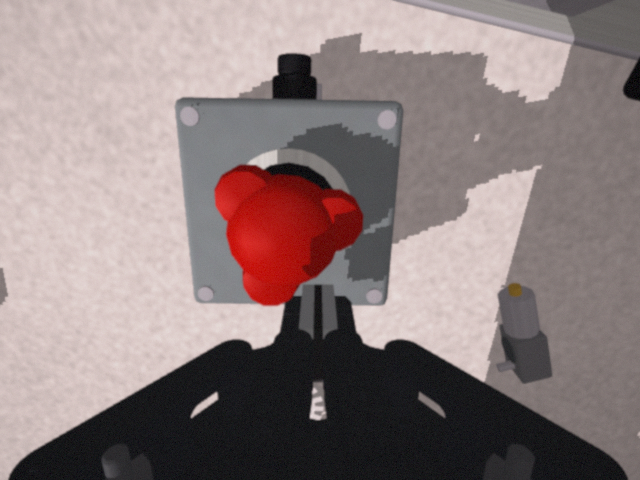

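The head has begun to turn clockwise by roughly 0.2 rad, with about 3 N of force. Continuing.

```bash
python3 -m crank '{"delta_pos":[[0,-0.3,0],[0,-0.6,0],[0,-0.8,0],[0,-1.0,0],[0,-1.0,0]],"turn":[0,0,0,0,0],"fingers":[0,0,0,0,0]}'
python3 - <<'E'
from rig import *
from h import *
s=observe();print(s["ee_pos"],s["force"],s["moment"])
im=camera("wrist");cv2.imwrite("pics/w5.png",im[:,:,::-1])
E
```

```text
t: 8.4
ee_pos: [0.4947, -0.2674, 0.0926]
tool_rot: [0.0, 0.999, 0.044, 0.0]
force: [-1.6, -1.9, 2.6]
grip_width: -0.001
[ 0.49473422 -0.26742956  0.09259678] [-1.64969908 -1.94337422  2.60819058] [-0.76796582  0.70573313 -0.03547371]
```

View pics/w5.png

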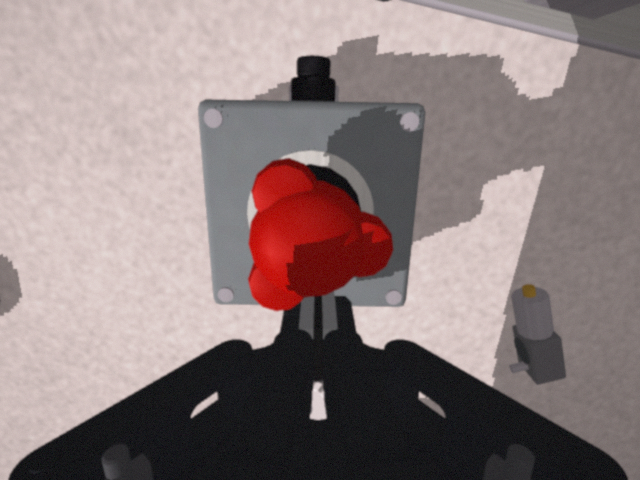

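The head has turned well past 0.5 rad and the core looks bigger, so it seems to have sprung out. I'll withdraw sideways the way I came and check.

```bash
python3 -m crank '{"delta_pos":[[0,0.4,0],[0,1.0,0],[0,1.8,0],[0,2.8,0],[-0.5,3.2,-1],[-1.5,3.3,-5],[-2.8,1,-9],[-3,0,-12],[-3,0,-12],[-3,0,-12]],"turn":[0,0,0,0,0,0,0,0,0,0],"fingers":[0,0,0,0,0,0,0,0,0,0]}'
python3 - <<'E'
from rig import *
from h import *
s=observe();c=calibration("wrist");im=camera("wrist");cv2.imwrite("pics/w6.png",im[:,:,::-1]);np.save("w6.npy",c["extrinsics"])
sd=camera("side");o=cv2.imread("pics/side0.png")
for a in (o[:,:,::-1],sd):
    m=red(a);m[:,:390]=0;m[:280]=0;m[330:]=0;m[:,440:]=0;ys,xs=np.nonzero(m);print(xs.min(),xs.max(),ys.min(),ys.max(),ys.mean())
R=lambda a:cv2.resize(a[270:390,350:450],(400,480),interpolation=cv2.INTER_CUBIC)
cv2.imwrite("pics/s6.png",np.hstack([R(o),R(sd[:,:,::-1])]))
print(s["t"],s["ee_pos"],s["tool_rot"],s["force"])
E
```

```text
t: 9.7
ee_pos: [0.4645, -0.2699, 0.2121]
tool_rot: [-0.0, 0.999, 0.044, 0.0]
force: [0.4, 0.5, -1.3]
grip_width: -0.002
401 431 290 315 301.05982905982904
401 431 290 316 301.71115537848607
9.7 [ 0.4644633  -0.26989526  0.2120547 ] [-2.96587219e-04  9.99030326e-01  4.40262238e-02  1.09460352e-04] [ 0.37608397  0.54345722 -1.29377753]
```

View pics/s6.png

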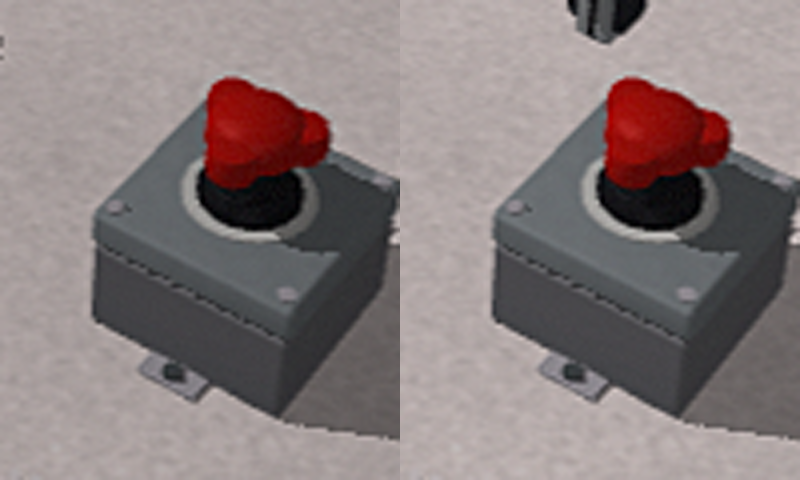

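View pics/w6.png

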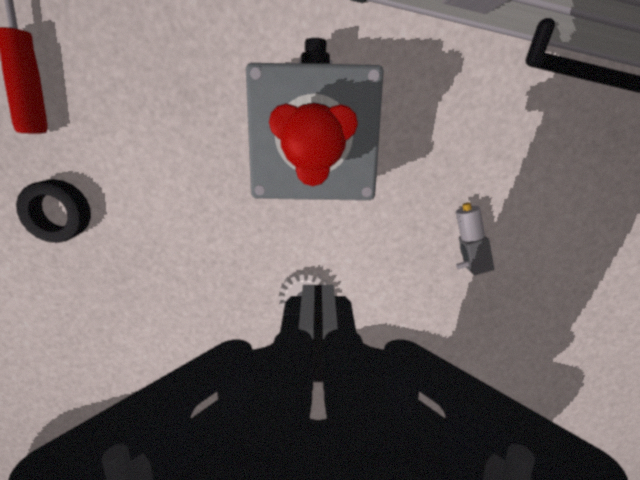

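The mushroom matches its starting outline again: rows 290 to 316 against 290 to 315, same turn. It is out and back at rest. On to the button box.

```bash
python3 -m crank '{"delta_pos":[[2,-5,-1],[10.2,-52.3,-1],[10.2,-52.3,-1],[10.2,-52.3,-1],[10.2,-52.3,-1],[10.2,-52.3,-1],[10.2,-52.3,-1],[10.2,-52.3,-1],[10.2,-52.3,-1],[10.2,-52.3,-1],[10.2,-52.3,-1],[10.2,-52.3,-1],[10.2,-52.3,-1]],"turn":[0,0,0,0,0,0,0,0,0,0,0,0,0],"fingers":[0,0,0,0,0,0,0,0,0,0,0,0,0]}'
python3 - <<'E'
from rig import *
from h import *
s=observe();c=calibration("wrist");im=camera("wrist");cv2.imwrite("pics/w7.png",im[:,:,::-1]);np.save("w7.npy",c["extrinsics"])
print(s["t"],s["ee_pos"],s["tool_rot"],s["force"])
g=cv2.medianBlur(cv2.cvtColor(im,cv2.COLOR_RGB2GRAY),3)
m=(g<45).astype(np.uint8)
n,l,st,ce=cv2.connectedComponentsWithStats(m)
for i in range(1,n):
    if st[i,4]>150: print(st[i],ce[i],ray(c,*(st[i,:2]+st[i,2:4]/2),.074),ray(c,*(st[i,:2]+st[i,2:4]/2),.084))
E
```

```text
t: 11.42
ee_pos: [0.5204, 0.2589, 0.2226]
tool_rot: [-0.0, 0.999, 0.043, 0.0]
force: [0.1, -0.5, -0.3]
grip_width: 0.004
11.425 [0.52038192 0.25894429 0.22259856] [-1.20819533e-04  9.99061938e-01  4.33034432e-02  2.04698512e-04] [ 0.09176428 -0.50505893 -0.2553634 ]
[ 571    0   69   24 1309] [610.8342246   10.03896104] [0.68827297 0.06764222 0.074     ] [0.6852509  0.07443782 0.084     ]
[    0    57   628   423 78866] [246.09944716 384.32059443] [0.47195243 0.25801517 0.074     ] [0.47635603 0.2582758  0.084     ]
[342  65  26  27 570] [354.20877193  79.02982456] [0.62930662 0.24033479 0.074     ] [0.6283087  0.24120233 0.084     ]
[ 383  111   64   59 1880] [415.31382979 139.04946809] [0.58852342 0.18772511 0.074     ] [0.58892547 0.1903986  0.084     ]
[ 290  120   52   53 1112] [316.16276978 144.29946043] [0.57710515 0.26526173 0.074     ] [0.57789916 0.2652736  0.084     ]
[ 521  270   63   55 2178] [552.26262626 296.76767677] [0.46234155 0.03950318 0.074     ] [0.46707507 0.04726471 0.084     ]
```

View pics/w7.png

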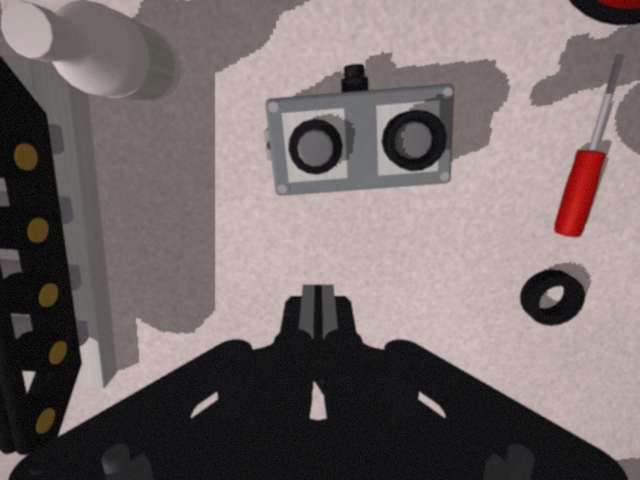

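Reset is at (316,146), giving (0.577, 0.265), which agrees with the top view to about 2 mm. The collared start is at (415,139), about 77 mm away. Pressing reset.

```bash
python3 -m crank '{"delta_pos":[[3,0,0],[5.7,-0.12,0],[5.7,-0.12,4],[5.7,-0.12,8],[5.7,-0.12,11.5],[5.7,-0.12,13.2],[5.7,-0.12,13.7],[5.7,-0.12,14.1],[5.7,-0.12,14.5],[5.7,-0.12,14.8],[5.7,-0.12,14.8]],"turn":[0,0,0,0,0,0,0,0,0,0,0],"fingers":[0,0,0,0,0,0,0,0,0,0,0]}'
python3 - <<'E'
from rig import *
s=observe();print(s["ee_pos"],s["force"],s["moment"])
E
```

```text
t: 12.85
ee_pos: [0.5777, 0.2662, 0.078]
tool_rot: [-0.0, 0.999, 0.044, 0.002]
force: [-5.8, -3.6, 12.6]
grip_width: -0.002
[0.57767148 0.26616763 0.07804625] [-5.84928649 -3.57288775 12.55833408] [-0.83727861  2.23213661  0.04852943]
```

At 0.0780 m and 12.6 N it is on its end stop (6 mm, 6 N). I'll press slightly more to be sure, then lift away.

```bash
python3 -m crank '{"delta_pos":[[0,0,0.2],[0,0,0.2],[0,0,0.2]],"turn":[0,0,0],"fingers":[0,0,0]}'; python3 -m crank '{"delta_pos":[[0,0,-0.6],[0,0,-1.2],[0,0,-3],[0,0,-7],[-3,0,-12],[-6,0,-15],[-6,0,-15],[-6,0,-15],[-6,0,-15]],"turn":[0,0,0,0,0,0,0,0,0],"fingers":[0,0,0,0,0,0,0,0,0]}'
python3 - <<'E'
from rig import *
from h import *
s=observe();print(s["t"],s["force"])
w=camera("wrist");cv2.imwrite("pics/w8.png",w[:,:,::-1])
sd=camera("side");o=cv2.imread("pics/side0.png")
R=lambda a:cv2.resize(a[180:280,210:300],(400,444),interpolation=cv2.INTER_CUBIC)
cv2.imwrite("pics/s8.png",np.hstack([R(o),R(sd[:,:,::-1])]))
cv2.imwrite("pics/t8.png",camera("top")[:,:,::-1])
E
```

```text
t: 13.22
ee_pos: [0.5778, 0.2662, 0.0779]
tool_rot: [-0.0, 0.999, 0.044, 0.002]
force: [-10.6, -3.6, 19.7]
grip_width: 0.001
t: 14.35
ee_pos: [0.5171, 0.2605, 0.2207]
tool_rot: [0.001, 0.999, 0.044, -0.001]
force: [0.6, -0.5, -0.2]
grip_width: -0.0
14.35 [ 0.58974982 -0.45314635 -0.22614463]
```

View pics/s8.png

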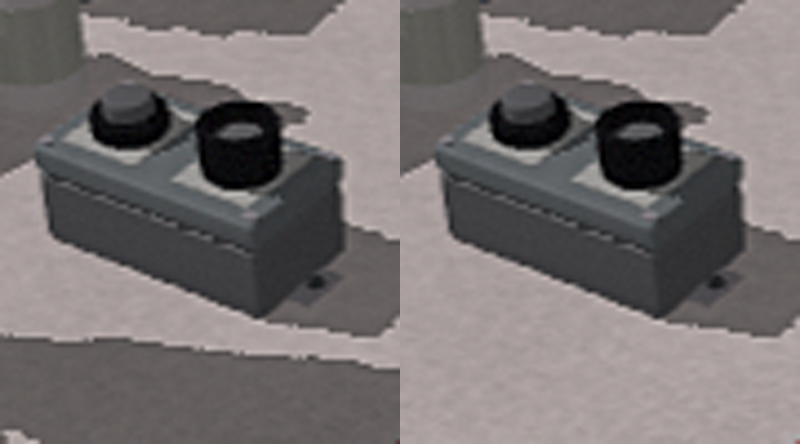

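View pics/t8.png

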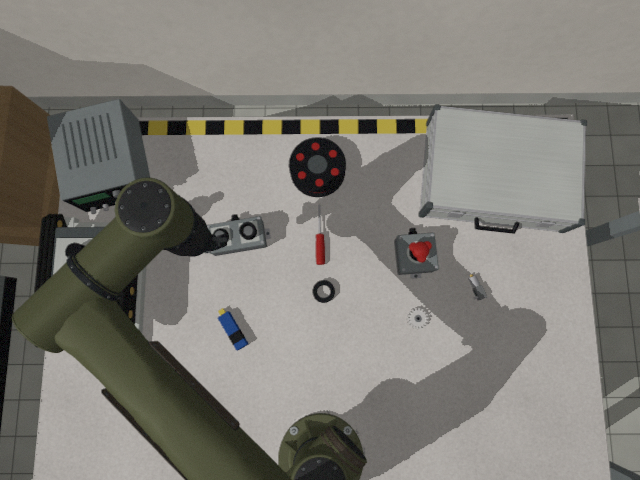

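The side view shows reset (530,110) back out and start as it was. In the top view the bystanders are where they were and the mushroom (420,250) is out. The robot touches nothing, so I'm handing in.

```bash
python3 -c "
from rig import *
print(finish_job())"
```

```text
the job is handed in; nothing more can be done
None
```

The emergency stop check is done in the order asked, and I handed the job in at about 14.5 s of the 61 s allowed.

- **Latching:** I pressed the mushroom with the shut fingertips to its end stop, with the tip at 0.1114 m and 18 N. After I let go, the side view showed it staying in.
- **Release:** I pushed the lobe on the robot's side clockwise with one side of the shut fingers, at about 2 to 4 N. The head turned past 0.5 rad by eye. Once I backed off, its outline in the side view matched the start to within 1 pixel, so it is out and turned back.
- **Reset:** I pressed the open reset button to its end stop, with the tip at 0.078 m and up to 20 N, and lifted away. The side view shows it back out.
- **Left alone:** I did not touch the start button or anything lying on the table. In the last top view everything in sight stands where it was; the arm hides the bottle there, but its base looks unmoved in the side view. The arm ended clear of everything, with no contact force.

No check failed. Measurements of the stop and the reset button from the top and wrist cameras agreed to within about 3 mm.

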